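# Close the tray lid in the guarded lid press

### The arm

A 7-joint arm with a two-finger parallel gripper is mounted at the origin on the work surface. World frame = base frame: x ahead of the robot, y to its left, z up, the work surface at z = 0. Lengths are in m, angles in rad, forces in N, time in s.
With the tool pointing down it reaches from about 0.425 to 0.875 m from the base axis. Payload 4.7 kg.
Tool frame: the origin (TCP) lies on the centre line of the jaws, within the pads' length; the fingertips stand 22 mm ahead of it and the grasp point (between the pads) lies 3 mm ahead of it; z points along the fingers, y is the direction in which the jaws open and shut (so a half turn about z gives the same grasp; the last joint's range is limited). The gripper opens to 87 mm and grips with 3 to 60 N. Pads are 19 mm wide; open, the fingers measure 117 mm over their backs; the gripper's body (75 mm by 190 mm) begins 51 mm behind the grasp point.
Start: joints at [1.207, 0.321, -0.07, 1.45, 0.023, 1.371, -0.057], TCP at [0.24, -0.604, 0.245] pointing down, gripper open.
Joint ranges: [-2.86, 2.86], [-0.3, 2.09], [-1.38, 1.24], [0.06, 2.45], [-1.56, 4.7], [0.09, 2.05], [-2.69, 2.69]. Speed limits (rad/s): [2.57, 2.57, 3.14, 3.14, 3.14, 3.14, 3.14].

### API

Orientations are given as a rotation vector (axis times angle).
In Python, from bench import ctrl, imaging, close_job, finder gives the robot as it stands. The module is installed in compiled form; this text tells all that it offers.
- The arm moves only by the shell command python3 -m jog 'ROWS' [FORCE]. ROWS is JSON, a list that holds one entry, the list of rows, each a list of 7 numbers: the shift along the tool's x, y, z in cm, then the turn, a rotation vector about the tool's x, y, z in degrees, then the finger opening in cm, from 0 to 8.7. In form: [[[dx, dy, dz, ax, ay, az, claw], ...]]. A call has 1 to 12 rows; each row shifts and turns the commanded pose from where the row before left it, along the tool's axes as they then stand; what a row does not reach is not made up. A row lasts 1/10 s, in which the tool goes at most 50 mm and 8.59 degrees, less where a joint would pass 70% of its speed; a pose out of reach is approached as far as the arm can. A call is refused whole if a number of a shift passes 5 or a number of a turn 8.59, either way. A call with a gripper value outside its range is refused whole. The fingers move at their own pace and stop on an object; FORCE is the grip in N (left out, the last holds). Time passes only in rows, so rows that do not move let the fingers close. It gives the time, the measured TCP pose, the force and the opening at its end, in the units of the state.
- ctrl.get_state(): the state, without advancing time (a new reading comes with each control period).
- imaging.get_image(name): name is "scene" or "top" or "wrist"; returns a dict with "frame" (420x560x3 uint8, red, green, blue), "intrinsics" (3x3 intrinsics, pixels), "pose" (4x4, takes a point from camera to world coordinates). Camera axes: x right, y down, z forward; pixel columns grow to the right and rows downward; lengths in m; the calibration is good to about 2 mm. A picture is of the moment at which its call begins. There is no depth.
- close_job(): hands the job in, once; it reports no verdict.
Trained networks look in the newest picture that a camera, given by its name, has taken for a name from the list of things; names that differ only in an ending like _2 or _b are one class to them, and where a whole thing is asked for, a point or a joint stands for the part that bears it (a point fixed in the world has none). Each returns a list of dicts, best first, with "conf" (0 to 1); they miss things now and then, are a little off and sometimes report something else, mostly with a low value. They report only what shows in the picture. A call takes as long as a camera call. They do not tell look-alikes from the thing itself.
- finder.trace(label, camera): "region" (420x560 bool, what is visible of it) and "point" ([row, column] as shares, 0 to 1, of the picture: columns of its width, rows of its height, amid what is visible of it).
- finder.spot_point(label, camera): "point" ([row, column] as shares, 0 to 1, of the picture: columns of its width, rows of its height: a listed point, or the origin of a listed thing).
The state is a dict: "time": time; "joint_positions": joint angles; "qd": joint speeds; "joint_torque": joint torques, N m; "position": TCP position; "tool_rot": TCP orientation; "ft_force": force on the tool from outside, world axes, zero at the start; "torque": the same for the moment, N m; "grip_width": opening from 0.0 (shut) to 1.0 (fully open).
Only numpy, scipy, OpenCV 4.12 (cv2) and the standard library are available. Lean on these libraries where they do the work, as an engineer would, in place of code of your own. Each camera call takes 0.05 s, during which the arm holds its last target. There are 200 camera calls.

### The job

Push the lidded food tray along its guide, without lifting it, until it is fully home against the end stop of the lid press. Then reach down through the window in the guard and press the lever all the way down, and draw the hand back out. Do not touch the guard at any time, and leave the other things on the table where they are.

Things in the scene. Friction and masses are not known exactly. Their poses are not given: they have to be found in the camera images.
- press: Table-top lid press, fixed, at a new place and yaw each time. Origin on the table, under the press pad and under the centre of the tray when home. x runs along the guide from its open front end (robot side) to the end stop, y left to the housing, z up. All 'press (x, y, z)' below are mm in this frame. White housing: x -58..125, y 85..235, up to z 120.
- guide_end (a point): Middle of the end stop's face, on the deck, press (80, 0, 12). Flat deck: x -235..90, y -70..70, top at z 12. Side rails at |y| 60..68, up to z 30; end stop up to z 48, y -68..68. The tray is home when its far edge meets this face.
- boss_top (a point): Top of the round boss (radius 16 mm) on the press arm, press (0, 0, 136). The arm bridges the deck: x -25..25, y -28..98, z 85..115. Under it hangs a round pad of radius 30, underside at z 77 with the lever up, z 59 with it down (driven by the lever).
- guard: Fixed steel guard over the lever, on the housing; same origin and axes as the press. Level sheet 3 mm thick, top at z 186, x -58..125, y 80..240, with one rectangular window; wire bars close its sides between housing and sheet. Not to be touched.
- window (a point): Centre of the guard's window, at the top of the sheet: press (12, 160, 186). The window is 90 mm along the press's x and 110 mm along its y.
- paddle (a point): Centre of the top face of the lever's black paddle, 40 mm (x) by 50 mm (y), 9 mm thick, under the window. Lever up: press (15, 160, 176), 10 mm below the top of the sheet; lever fully down: press (12, 160, 147). Below the paddle is only the housing top at z 120.
- lever (a joint): Lever angle about its hinge at press (110, 160, 150), axis along press y, 95 mm behind the paddle. 0 = fully up, 0.30 rad = fully down on its stop. Starts at 0 to 0.06. About 5 to 8 N down on the paddle moves it; it stays where it is left, no spring.
- tray_mid (a point): Centre, half-way up, of the loose lidded food tray on the deck between the rails: 160 mm along x (the guide), 112 wide, 45 tall, axes as the press within a few degrees. The lid rim, 35 to 42 mm above its underside, is widest; the tub below is 148 by 100. 0.25 to 0.5 kg, slides with 1 to 6 N. Starts 90 to 140 mm short of home; home is press x = 0.
- tray: The same lidded tray; origin at the centre of its underside, on the deck (z 12 mm).
- spice_jar: Amber jar with a steel cap, 52 mm across, 85 mm tall, standing left of the guide, in front of the housing; origin at the underside. To be left alone.
- sauce_bottle: White squeeze bottle, 56 mm across, 150 mm tall, standing right of the guide; origin at the underside. To be left alone.
- ramekin: White ramekin, 76 mm across, 45 mm tall, right of the guide; origin at the underside. To be left alone.
- spatula: Spatula lying on the table to the right; origin at the underside. To be left alone.
- mixing_bowl: Steel mixing bowl, 150 mm across, 70 mm tall, at the left; origin at the underside. To be left alone.
- measure_cup: Metal mug, 80 mm across, 90 mm tall, at the left; origin at the underside. To be left alone.
- food_can: Food can, 74 mm across, 110 mm tall, at the right; origin at the underside. To be left alone.
Not all that is in view belongs to the job. Leave any green or red look-alike of the tray alone.

How it is judged:
On the way, in this order (a step that is already met when the one before it is completed fails the run):
1. the tray is home against the end stop, with the lever still up (x of tray_mid in the frame of press between -0.006 and 0.008 m and y of tray_mid in the frame of press between -0.012 and 0.012 m and height (world z) of tray_mid below 0.042 m and angle between tray_mid's own z axis and vertical below 0.1 rad and value of joint lever below 0.15 rad), for 0.2 s.
2. the lever is pressed all the way down, with the tray home (x of tray_mid in the frame of press between -0.006 and 0.008 m and y of tray_mid in the frame of press between -0.012 and 0.012 m and height (world z) of tray_mid below 0.042 m and angle between tray_mid's own z axis and vertical below 0.1 rad and value of joint lever above 0.27 rad), for 0.1 s.
At the end, for the whole second after the job is handed in: The tray is flat on the deck, within 6 mm of the end stop, at rest, and the lever is down (beyond 0.27 of 0.30 rad), and the fingers are out of the window (above the sheet or beside the guard) (all of step 2 and linear speed of tray below 0.01 m/s and (z of the grasp point in the frame of window above 0.025 m or horizontal distance between the grasp point and window above 0.1 m)); the robot touches nothing.
It fails at once if the guard is touched by the robot (contact force between any of the fingers, the arm and guard above 0.5 N).
It fails at once if the tray is lifted or tipped (height (world z) of tray_mid above 0.046 m or angle between tray_mid's own z axis and vertical above 0.2 rad).
It fails at once if another thing on the table is moved by more than 20 mm (distance of any of spice_jar, sauce_bottle, ramekin, spatula, mixing_bowl, measure_cup, food_can from where it was at the start of the episode above 0.02 m).
It also fails if it takes over 48 s, if anything falls off the work surface, if the arm or the gripper's body presses on something with over 40 N, if the wrist force passes 120 N, or if a joint passes its speed limit or range.

## Working session

There is one attempt and no reset: what is moved stays moved. The work goes in short steps, Python scripts to look and compute and a shell command to move; the robot and the scene stay as the last step left them, time stands still between calls to the robot, and variables do not carry over. Pictures are saved under pics/ and viewed, about 8 in all and at most 12, crops included, and the job is handed in when it is done.

```bash
mkdir -p pics; cat > h.py <<'E'
import numpy as np, cv2
from bench import ctrl, imaging, finder
from scipy.spatial.transform import Rotation as R
def ray(im,pt):
    h,w=im['frame'].shape[:2]
    p=np.array([pt[1]*w,pt[0]*h,1.]); T=np.array(im['pose'])
    d=T[:3,:3]@np.linalg.inv(np.array(im['intrinsics']))@p
    return T[:3,3],d
def atz(im,pt,z):
    o,d=ray(im,pt); return o+d*(z-o[2])/d[2]
def proj(im,P):
    T=np.linalg.inv(np.array(im['pose'])); p=T[:3,:3]@np.asarray(P)+T[:3,3]
    q=np.array(im['intrinsics'])@p; return q[:2]/q[2]
def save(im,n): cv2.imwrite('pics/'+n,cv2.cvtColor(im['frame'],cv2.COLOR_RGB2BGR))
E
python3 - <<'E'
from h import *
s=ctrl.get_state(); print(s)
Z=dict(guide_end=.012,boss_top=.136,window=.186,paddle=.176,tray_mid=.0345,tray=.012,spice_jar=0,sauce_bottle=0,ramekin=0,press=0,mixing_bowl=0,food_can=0)
for c in ('scene','top'):
    im=imaging.get_image(c); save(im,c+'0.png'); print(c,np.array(im['pose'])[:3,3])
    for k,z in Z.items():
        for r in finder.spot_point(k,c)[:2]:
            p=r['point']; print(k,round(r['conf'],2),np.round([p[1]*560,p[0]*420]),np.round(atz(im,p,z),3))
E
```

```text
{'time': 0.0, 'joint_positions': array([ 1.20714093,  0.32182244, -0.07009309,  1.45169149,  0.02260572,
        1.37078593, -0.0569017 ]), 'qd': array([ 1.54730488e-03, -5.35952222e-05, -3.18249391e-04, -5.25664602e-04,
        7.21505586e-04,  5.16721911e-04, -7.13374827e-04]), 'joint_torque': array([-6.21760573e-04, -4.91283453e+01, -4.04180093e-01, -3.12522554e+01,
       -6.37133187e-02,  4.36752336e-02,  1.65656352e-04]), 'position': array([ 0.23951074, -0.60370821,  0.24345362]), 'tool_rot': array([-3.08387891e+00, -5.89564030e-01,  7.22010443e-04]), 'ft_force': array([ 0.04505395, -0.04709068,  0.24833485]), 'torque': array([-0.00135149, -0.01747566,  0.00277322]), 'grip_width': 0.9988184363196285}
scene [ 1.10240462 -0.77856181  1.09665047]
guide_end 0.92 [337. 270.] [ 0.666 -0.012  0.012]
guide_end 0.26 [350. 167.] [0.459 0.368 0.012]
boss_top 0.79 [312. 222.] [ 0.574 -0.008  0.136]
window 0.93 [357. 175.] [0.592 0.169 0.186]
window 0.16 [280. 233.] [ 0.563 -0.125  0.186]
paddle 0.59 [352. 183.] [0.595 0.143 0.176]
tray_mid 0.93 [285. 231.] [ 0.48  -0.002  0.034]
tray_mid 0
[... 708 characters left out ...]
17. 182.] [0.614 0.176 0.012]
guide_end 0.67 [268. 168.] [0.664 0.003 0.012]
boss_top 0.64 [271. 189.] [ 0.574 -0.01   0.136]
paddle 0.59 [215. 179.] [0.599 0.157 0.176]
tray_mid 0.96 [191. 278.] [0.292 0.253 0.034]
tray_mid 0.91 [329. 267.] [ 0.33  -0.201  0.034]
tray 0.98 [361. 172.] [ 0.653 -0.316  0.012]
tray 0.79 [271. 222.] [ 0.48  -0.008  0.012]
spice_jar 0.78 [225. 237.] [0.429 0.148 0.   ]
spice_jar 0.36 [150. 186.] [0.603 0.41  0.   ]
sauce_bottle 0.74 [312. 181.] [ 0.623 -0.149  0.   ]
sauce_bottle 0.63 [411. 201.] [ 0.556 -0.487  0.   ]
ramekin 0.91 [320. 213.] [ 0.513 -0.177  0.   ]
mixing_bowl 0.75 [146. 183.] [0.614 0.425 0.   ]
food_can 0.79 [409. 203.] [ 0.549 -0.478  0.   ]
```

View pics/scene0.png

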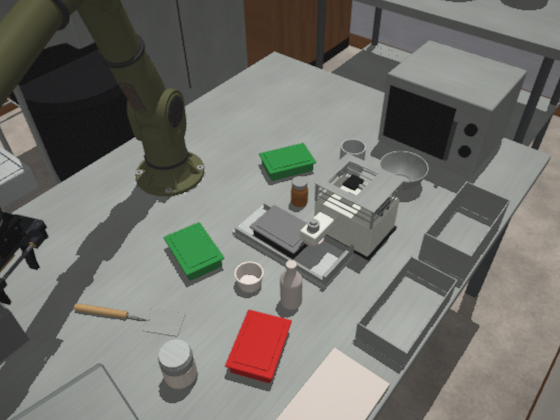

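```bash
python3 - <<'E'
import cv2
i=cv2.imread('pics/top0.png')[120:300,170:370]
cv2.imwrite('pics/topc.png',cv2.resize(i,None,fx=4,fy=3.33*1.2/1.2 if 0 else 4,interpolation=cv2.INTER_CUBIC)[:600] if 0 else cv2.resize(i,(660,594),interpolation=cv2.INTER_CUBIC))
E
```

```text
(no output)
```

View pics/topc.png

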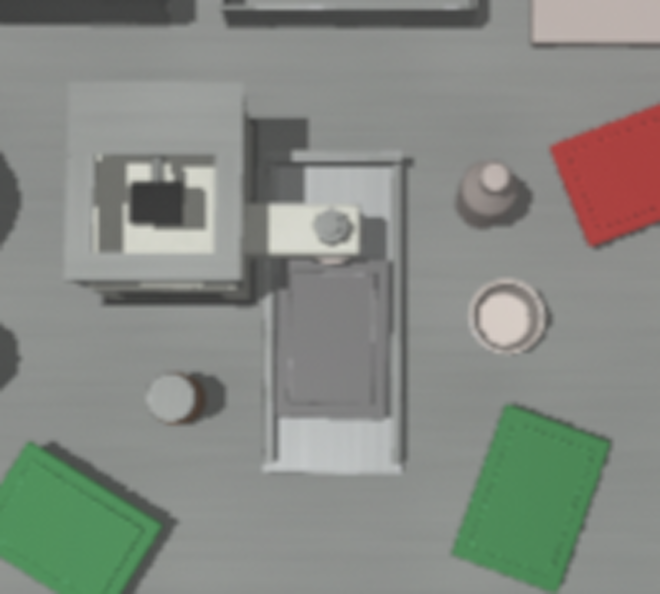

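The grey tray on the deck (scene ≈ (285,231), top ≈ (271,222)) is the real one. The green boxes at scene (287,161) and (193,250) and the red one at (260,345) are look-alikes. I'll fit the press pose from the corners in the top view.

```bash
cat > fit.py <<'E'
from h import *
from scipy.optimize import least_squares
M=lambda p,q:np.array([p[0]+np.cos(p[2])*q[0]-np.sin(p[2])*q[1],p[1]+np.sin(p[2])*q[0]+np.cos(p[2])*q[1],q[2]])
def fit(obs,free=(1,1,1)):
    # obs: list of (im, px, presspoint)
    f=lambda p:np.concatenate([proj(im,M(p,q))-px for im,px,q in obs])
    r=least_squares(f,[.575,-.01,0],loss='soft_l1'); return r.x,r.fun.reshape(-1,2) if r.fun.size else r
E
python3 - <<'E'
from fit import *
im=imaging.get_image('top')
c=lambda u,v:np.array([170+u/3.3,120+v/3.3])
o=[(c(68,83),(125,240,186)),(c(245,83),(125,80,186)),(c(245,280),(-58,80,186)),(c(65,280),(-58,240,186)),
(c(92,155),(57,215,186)),(c(215,155),(57,105,186)),(c(215,253),(-33,105,186)),(c(92,253),(-33,215,186)),
(c(263,470),(-235,68,30)),(c(402,470),(-235,-68,30)),(c(403,152),(90,-68,48)),(c(332,226),(0,0,136))]
x,r=fit([(im,a,np.array(b)/1000) for a,b in o]); print(x,np.degrees(x[2])); print(np.round(r,1))
Z=[((278,415),(388,415))]
for u,v in [(278,415),(388,415),(287,262),(390,262)]:
    p=c(u,v); w=atz(im,[p[1]/420,p[0]/560],.054)
    d=w[:2]-x[:2]; k=x[2]; print('tray pt press',np.round([np.cos(k)*d[0]+np.sin(k)*d[1],-np.sin(k)*d[0]+np.cos(k)*d[1]],3),np.round(w,3))
si=imaging.get_image('scene')
for q in [(0,0,136),(80,0,12),(12,160,186),(15,160,176)]: print(q,M(x,np.array(q)/1000).round(3),proj(si,M(x,np.array(q)/1000)).round(0))
f=cv2.cvtColor(si['frame'],cv2.COLOR_RGB2BGR)
P=lambda l:np.array([proj(si,M(x,np.array(q)/1000))*3-np.array([220*3,140*3]) for q in l]).round().astype(int)
f=cv2.resize(f[140:300,220:420],None,fx=3,fy=3,interpolation=cv2.INTER_CUBIC)
for l in [[(125,240,186),(125,80,186),(-58,80,186),(-58,240,186)],[(57,215,186),(57,105,186),(-33,105,186),(-33,215,186)],[(-235,68,30),(-235,-68,30),(90,-68,30),(90,68,30)]]:
    cv2.polylines(f,[P(l)],True,(0,0,255),1)
cv2.imwrite('pics/ov.png',f)
E
```

```text
[ 0.57700667 -0.00894478  0.00558181] 0.3198143386552626
[[ 0.3 -0.4]
 [-0.4 -0.3]
 [-1.   0.1]
 [-0.   0.1]
 [ 0.9 -0. ]
 [ 0.2  0. ]
 [-0.2 -0. ]
 [ 0.3 -0. ]
 [ 0.8  0.9]
 [-0.2  0.9]
 [-0.6 -0.6]
 [-0.1 -0.3]]
tray pt press [-0.178  0.055] [0.399 0.045 0.054]
tray pt press [-0.177 -0.054] [ 0.4   -0.064  0.054]
tray pt press [-0.025  0.047] [0.552 0.037 0.054]
tray pt press [-0.025 -0.056] [ 0.552 -0.066  0.054]
(0, 0, 136) [ 0.577 -0.009  0.136] [312. 223.]
(80, 0, 12) [ 0.657 -0.008  0.012] [335. 268.]
(12, 160, 186) [0.588 0.151 0.186] [352. 177.]
(15, 160, 176) [0.591 0.151 0.176] [352. 181.]
```

View pics/ov.png

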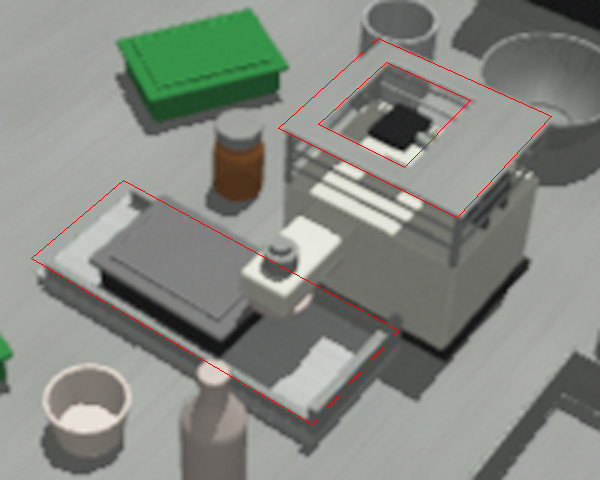

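```bash
python3 -m jog '[[[0,0,0,0,0,7.1,5],[0,0,0,0,0,7.1,5],[0,0,0,0,0,7.1,5],[4,0,0,0,0,0,5],[4,0,0,0,0,0,5],[4,0,0,0,0,0,5],[4,-4,0,0,0,0,5],[4,-4,0,0,0,0,5],[0,-4,0,0,0,0,5],[0,-4,0,0,0,0,5],[0,-4,0,0,0,0,5],[0,-4,0,0,0,0,5]]]'; python3 -m jog '[[[0,-4,0,0,0,0,5],[0,-4,0,0,0,0,5],[0,-4,0,0,0,0,5],[0,-4,0,0,0,0,5],[0,-4,0,0,0,0,5],[0,-4,0,0,0,0,5],[0,-4,0,0,0,0,5],[0,-4,0,0,0,0,5],[0,0,0,0,0,0,5]]]'
```

```text
time: 2.6
position: [0.429, -0.3706, 0.2446]
tool_rot: [3.141, 0.01, 0.0]
ft_force: [0.6, -0.9, 1.5]
grip_width: 0.576
time: 3.5
position: [0.4273, -0.0465, 0.2452]
tool_rot: [-3.141, -0.024, -0.002]
ft_force: [0.4, -0.9, 0.3]
grip_width: 0.572
```

```bash
python3 -m jog '[[[0,-0.9,0,0,-8,0,5],[0,-0.9,0,0,-8,0,5],[-1.7,0,0.5,0,0,0,5],[-1.7,0,0.5,0,0,0,5],[-1.7,0,0.5,0,0,0,5],[0,0,0,0,0,0,5]]]'; python3 -c "
from h import *
s=ctrl.get_state();print(R.from_rotvec(s['tool_rot']).as_matrix().round(3),s['joint_positions'].round(2))"
```

```text
time: 4.1
position: [0.3726, -0.0353, 0.244]
tool_rot: [3.109, 0.008, -0.439]
ft_force: [0.3, 1.0, 0.2]
grip_width: 0.57
[[ 0.961  0.005 -0.277]
 [ 0.005 -1.    -0.002]
 [-0.277  0.001 -0.961]] [ 0.55 -0.04 -0.52  1.88 -0.01  1.57 -1.53]
```

```bash
python3 -m jog '[[[1,0,3.5,0,0,0,5],[1,0,3.5,0,0,0,5],[1,0,3.5,0,0,0,5],[1,0,3.5,0,0,0,5],[0.9,0,3.3,0,0,0,5],[0,0,0,0,0,0,5],[0,0,0,0,0,0,5]]]'; python3 -c "
from h import *
im=imaging.get_image('scene');f=cv2.resize(im['frame'][140:300,200:420],None,fx=3,fy=3)
cv2.imwrite('pics/s1.png',f[:,:,::-1])
s=ctrl.get_state();print(s['position'],s['ft_force'],s['joint_positions'].round(2))"
```

```text
time: 4.8
position: [0.3737, -0.0347, 0.0649]
tool_rot: [3.111, 0.009, -0.438]
ft_force: [0.3, -0.3, -0.8]
grip_width: 0.574
[ 0.37464519 -0.03480496  0.06566432] [-0.75906384 -0.47660244 -0.43832438] [ 0.52  0.17 -0.53  2.07  0.09  1.2  -1.63]
```

View pics/s1.png

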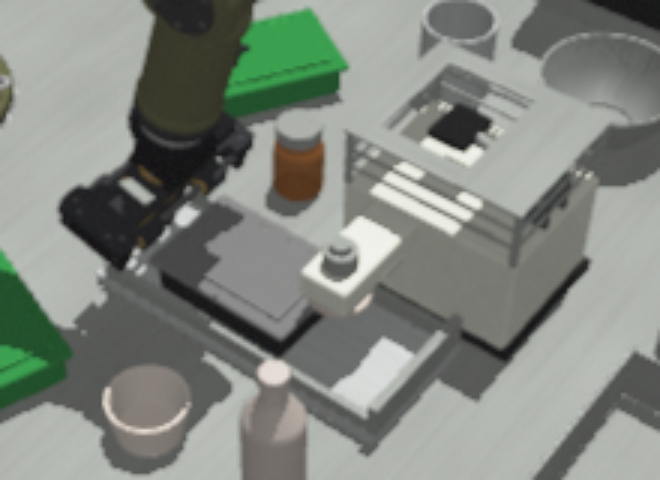

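```bash
python3 -m jog '[[[0.28,0,0.96,0,0,0,5],[0.96,0,-0.28,0,0,0,5],[0.96,0,-0.28,0,0,0,5],[0.96,0,-0.28,0,0,0,5],[0.96,0,-0.28,0,0,0,5]]]';  python3 -m jog '[[[0.96,0,-0.28,0,0,0,5],[0.96,0,-0.28,0,0,0,5],[0.96,0,-0.28,0,0,0,5],[0,0,0,0,0,0,5]]]'
```

```text
time: 5.35
position: [0.4137, -0.0344, 0.0548]
tool_rot: [3.11, 0.01, -0.44]
ft_force: [-4.7, 1.0, 2.8]
grip_width: 0.578
time: 5.75
position: [0.4457, -0.0341, 0.0546]
tool_rot: [3.111, 0.009, -0.432]
ft_force: [-0.1, 0.2, 0.0]
grip_width: 0.574
```

```bash
python3 -m jog '[[[0,0,0,0,7,0,5],[0,0,0,0,7,0,5],[0,0,0,0,7,0,5],[0,0,0,0,7,0,5],[0,0,0,0,0,0,5]]]';  python3 - <<'E'
from fit import *
s=ctrl.get_state();print(R.from_rotvec(s['tool_rot']).as_matrix().round(3),s['joint_positions'].round(2))
im=imaging.get_image('scene');f=cv2.resize(im['frame'][140:300,200:420],None,fx=3,fy=3)
cv2.imwrite('pics/s2.png',f[:,:,::-1])
E
```

```text
time: 6.25
position: [0.4404, -0.0352, 0.054]
tool_rot: [3.122, 0.008, 0.329]
ft_force: [0.2, -0.4, 0.7]
grip_width: 0.573
[[ 0.978  0.005  0.209]
 [ 0.005 -1.    -0.002]
 [ 0.209  0.003 -0.978]] [ 0.59 -0.05 -0.55  2.3  -0.05  0.68 -1.49]
```

View pics/s2.png

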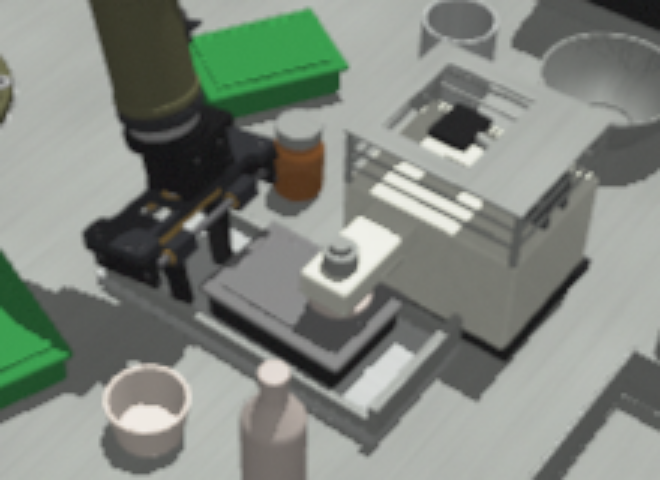

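```bash
python3 -m jog '[[[0.98,0,0.2,0,0,0,5],[0.98,0,0.2,0,0,0,5],[0.98,0,0.2,0,0,0,5],[0.78,0,0.16,0,0,0,5],[0,0,0,0,0,0,5]]]';  python3 -m jog '[[[0.3,0,0.06,0,0,0,5],[0.3,0,0.06,0,0,0,5],[0,0,0,0,0,0,5]]]'; 
```

```text
time: 6.8
position: [0.4831, -0.0336, 0.0549]
tool_rot: [-3.122, -0.01, -0.329]
ft_force: [0.0, 0.5, -0.9]
grip_width: 0.576
time: 7.1
position: [0.4848, -0.0339, 0.0538]
tool_rot: [-3.125, -0.01, -0.319]
ft_force: [-7.1, 0.2, 2.3]
grip_width: 0.576
```

```bash
python3 -m jog '[[[0.2,0,0.04,0,0,0,5],[0.2,0,0.04,0,0,0,5],[0,0,0,0,0,0,5]]]';  python3 - <<'E'
from fit import *
im=imaging.get_image('scene');print(ctrl.get_state()['ft_force'])
x=[.577,-.0089,.0056]
f=cv2.resize(im['frame'][170:290,260:380],None,fx=5,fy=5,interpolation=cv2.INTER_CUBIC)[:,:,::-1].copy()
P=lambda l:np.array([(proj(im,M(x,np.array(q)/1000))-[260,170])*5 for q in l]).round().astype(int)
cv2.polylines(f,[P([(-80,56,54),(-80,-56,54),(80,-56,54),(80,56,54)])],True,(0,0,255),1)
cv2.polylines(f,[P([(80,-68,48),(80,68,48)])],True,(0,255,255),1)
cv2.imwrite('pics/s3.png',f)
E
```

```text
time: 7.4
position: [0.4857, -0.034, 0.0528]
tool_rot: [3.126, 0.011, 0.308]
ft_force: [-16.6, -0.1, 10.9]
grip_width: 0.575
[-14.6988551    0.73042463   9.72479117]
```

View pics/s3.png

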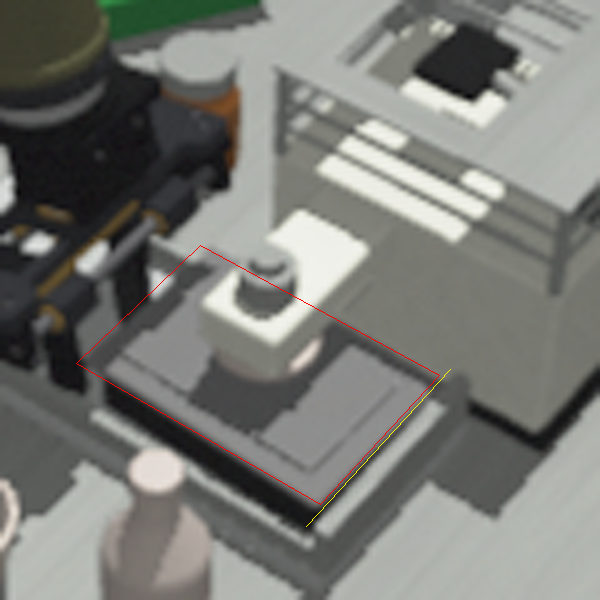

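```bash
python3 -m jog '[[[-1.5,0,-0.3,0,0,0,5],[-1.5,0,-0.3,0,0,0,5],[0.8,0,-3.9,0,0,0,4],[0.8,0,-3.9,0,0,0,3],[0.8,0,-3.9,0,0,0,2],[0.8,0,-3.9,0,0,0,1],[0.8,0,-3.9,0,0,0,0],[0.8,0,-3.9,0,-6,0,0],[0,0,0,0,-6,0,0],[0,0,0,0,0,0,0]]]';  python3 - <<'E'
from fit import *
s=ctrl.get_state();print(s['position'],R.from_rotvec(s['tool_rot']).as_matrix().round(3))
im=imaging.get_image('top');x=[.577,-.0089,.0056]
for r in finder.spot_point('tray_mid','top')[:4]: print(r, atz(im,r['point'],.0345))
im2=imaging.get_image('scene')
a=cv2.resize(im['frame'][150:250,225:325],(500,500),interpolation=cv2.INTER_CUBIC)[:,:,::-1].copy()
P=lambda l:np.array([(proj(im,M(x,np.array(q)/1000))-[225,150])*5 for q in l]).round().astype(int)
cv2.polylines(a,[P([(-80,56,54),(-80,-56,54),(80,-56,54),(80,56,54)])],True,(0,0,255),1)
cv2.polylines(a,[P([(80,-68,48),(80,68,48)])],True,(0,255,255),1)
cv2.imwrite('pics/s4.png',a)
E
```

```text
time: 8.45
position: [0.4619, -0.0342, 0.2944]
tool_rot: [-3.14, -0.01, -0.003]
ft_force: [0.0, 0.1, -0.4]
grip_width: 0.019
[ 0.46188749 -0.03421276  0.29444779] [[ 1.     0.007  0.002]
 [ 0.007 -1.     0.001]
 [ 0.002 -0.001 -1.   ]]
{'point': [0.6502, 0.5884], 'conf': 0.94} [ 0.31146398 -0.20289222  0.0345    ]
{'point': [0.4579, 0.4818], 'conf': 0.86} [ 0.57822561 -0.00424192  0.0345    ]
{'point': [0.4107, 0.6546], 'conf': 0.83} [ 0.64750641 -0.32925312  0.0345    ]
{'point': [0.6674, 0.3438], 'conf': 0.72} [0.28498213 0.24723142 0.0345    ]
```

View pics/s4.png

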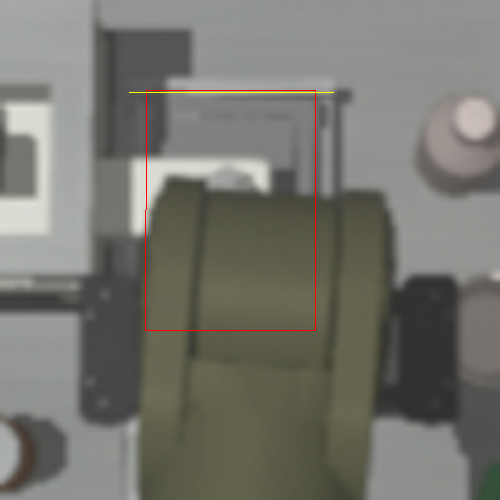

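Tray is home: its far edge at v≈94 sits on the stop-face line at v=92, and the detector gives x 0.578 against 0.577. Next is the paddle.

```bash
python3 -m jog '[[[2.6,-3.7,0,0,0,0,0],[2.6,-3.7,0,0,0,0,0],[2.6,-3.7,0,0,0,0,0],[2.5,-3.7,0,0,0,0,0],[2.3,-3.8,0,0,0,0,0],[0,0,0,0,0,0,0],[0,0,0,0,0,0,0]]]';  python3 - <<'E'
from fit import *
s=ctrl.get_state();print(s['position'],R.from_rotvec(s['tool_rot']).as_matrix().round(3),s['joint_positions'].round(2))
im=imaging.get_image('wrist');x=[.577,-.0089,.0056]
a=im['frame'][:,:,::-1].copy()
for l in [[(57,215,186),(57,105,186),(-33,105,186),(-33,215,186)],[(35,185,176),(35,135,176),(-5,135,176),(-5,185,176)]]:
    cv2.polylines(a,[np.array([proj(im,M(x,np.array(q)/1000)) for q in l]).round().astype(int)],True,(0,0,255),1)
t=s['position']+R.from_rotvec(s['tool_rot']).apply([0,0,.022]); print(t,proj(im,t))
cv2.imwrite('pics/w1.png',a)
E
```

```text
time: 9.3
position: [0.583, 0.1536, 0.2927]
tool_rot: [3.141, 0.014, -0.002]
ft_force: [-0.7, -0.0, -0.1]
grip_width: 0.007
[0.58297832 0.15361685 0.29267557] [[ 1.     0.009 -0.001]
 [ 0.009 -1.    -0.   ]
 [-0.001  0.    -1.   ]] [ 0.31  0.28 -0.75  1.48  0.19  1.46 -2.  ]
[0.58295292 0.15360653 0.27067559] [283.42660203 262.80434637]
```

View pics/w1.png

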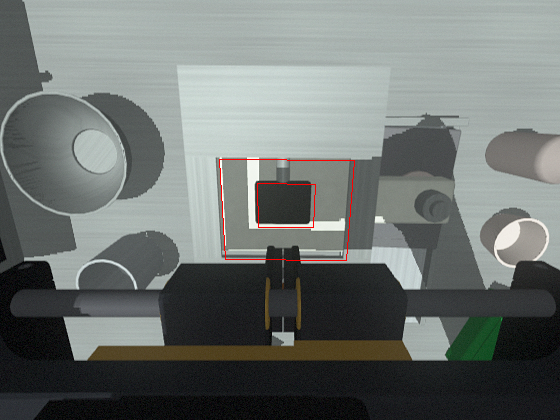

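```bash
python3 -m jog '[[[0.6,0,2,0,0,0,0],[0,0,2.5,0,0,0,0],[0,0,2.5,0,0,0,0],[0,0,1.5,0,0,0,0],[0,0,0,0,0,0,0]]]'; python3 -m jog '[[[0,0,0.7,0,0,0,0],[0,0,0.7,0,0,0,0],[0,0,0.7,0,0,0,0],[0,0,0.7,0,0,0,0],[0,0,0.4,0,0,0,0],[0,0,0,0,0,0,0]]]'
```

```text
time: 9.85
position: [0.5886, 0.1503, 0.2068]
tool_rot: [3.139, 0.006, -0.005]
ft_force: [-0.6, 0.6, -0.2]
grip_width: 0.006
time: 10.45
position: [0.5887, 0.1528, 0.1766]
tool_rot: [3.141, 0.01, -0.004]
ft_force: [-2.7, -0.2, 1.4]
grip_width: 0.008
```

```bash
python3 -m jog '[[[0,0,0.4,0,0,0,0],[0,0,0.4,0,0,0,0],[0,0,0,0,0,0,0]]]'; python3 -m jog '[[[0,0,0.3,0,0,0,0],[0,0,0.2,0,0,0,0],[0,0,0,0,0,0,0]]]'
```

```text
time: 10.75
position: [0.5894, 0.153, 0.1713]
tool_rot: [3.14, 0.01, -0.001]
ft_force: [-8.8, -2.5, 13.9]
grip_width: 0.002
time: 11.05
position: [0.5895, 0.1531, 0.1705]
tool_rot: [3.139, 0.01, 0.002]
ft_force: [-18.2, -4.4, 35.2]
grip_width: 0.003
```

```bash
python3 -m jog '[[[0,0,0,0,0,0,0],[0,0,-2,0,0,0,0],[0,0,-3,0,0,0,0],[0,0,-3,0,0,0,0],[0,0,-4,0,0,0,0],[0,0,-2,0,0,0,0],[0,0,0,0,0,0,0],[0,0,0,0,0,0,0]]]'; python3 - <<'E'
from fit import *
s=ctrl.get_state();print(s['position'],s['ft_force'])
x=[.577,-.0089,.0056]
im=imaging.get_image('wrist')
a=im['frame'][:,:,::-1].copy()
for z,c in((176,(0,0,255)),(147,(0,255,0))):
    cv2.polylines(a,[np.array([proj(im,M(x,np.array(q)/1000)) for q in [(33,185,z),(33,135,z),(-7,135,z),(-7,185,z)]]).round().astype(int)],True,c,1)
im2=imaging.get_image('scene')
b=im2['frame'][170:290,260:420][:,:,::-1]
out=np.hstack([a[80:280,150:480],cv2.resize(b,(267,200),interpolation=cv2.INTER_CUBIC)])
cv2.imwrite('pics/e.png',cv2.resize(out,(796,266),interpolation=cv2.INTER_CUBIC))
for n,i in(('wrist',im),('scene',im2)):
    for k,z in(('paddle',.147),('tray_mid',.0345)):
        for r in finder.spot_point(k,n)[:4]: print(n,k,r['conf'],atz(i,r['point'],z).round(3), (np.array(r['point'])[::-1]*[560,420]).round(0))
E
```

```text
time: 11.85
position: [0.5904, 0.1527, 0.3036]
tool_rot: [3.142, 0.009, 0.002]
ft_force: [-0.9, -0.9, -1.0]
grip_width: 0.005
[0.59039466 0.15273768 0.30360967] [-0.8560231  -0.94196929 -1.00742592]
wrist paddle 0.64 [0.59  0.151 0.147] [285. 203.]
wrist tray_mid 0.86 [ 0.333 -0.188  0.035] [490. 337.]
wrist tray_mid 0.81 [ 0.576 -0.005  0.035] [396. 192.]
scene paddle 0.71 [0.581 0.143 0.147] [347. 189.]
scene tray_mid 0.79 [0.577 0.002 0.034] [313. 246.]
scene tray_mid 0.77 [ 0.652 -0.33   0.034] [256. 346.]
scene tray_mid 0.61 [0.293 0.234 0.034] [284. 163.]
scene tray_mid 0.59 [ 0.327 -0.209  0.034] [193. 250.]
```

View pics/e.png

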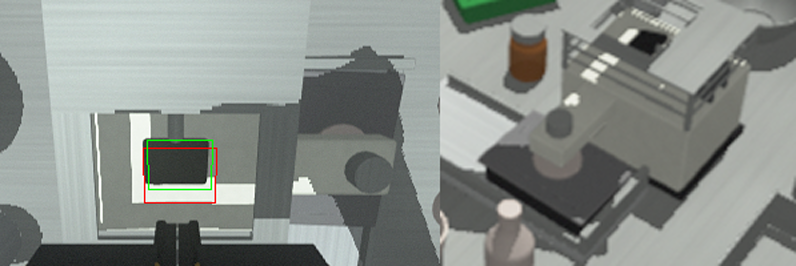

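```bash
python3 -c "
from bench import close_job
print(close_job())"
```

```text
the job is handed in; nothing more can be done
None
```

I pushed the grey tray home along its guide. Then I reached through the window with the fingers shut, pressed the lever down onto its stop, drew the hand straight back out and handed the job in. The robot clock stood at about 12 s of the 48 s allowed.

- **Tray:** My last checks put its centre within about 1 mm of home along the guide in both the wrist and scene pictures. Sideways, the networks were less sure: they read 4 mm (wrist) and 11 mm (scene) to the left of centre. The rails allow only about 4 mm, so I took the 11 mm as detector error. While pushing, the force rose to about 17 N with under 1 mm of further movement, as it would against the end stop.
- **Lever:** When I pressed, the force rose to 35 N with under 1 mm of further movement, at a fingertip height of about 148 mm (147 mm nominal for fully down). In the wrist picture the paddle matches the outline drawn for the down position, with the press pad down on the tray. The scene camera's paddle point was about 10 mm off this, at a confidence of 0.71.
- **Hand and surroundings:** The fingertips ended about 95 mm above the guard sheet, with no contact force beyond sensor noise. I saw no sign of touching the guard, and nothing else looked moved in the pictures. I did not measure the other objects again at the end.

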